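Hold a pony shoe against the sprung stop for stud fitting

ROBOT

A 6-joint arm with a two-finger parallel gripper is mounted at the origin on the work surface. World frame = base frame: x ahead of the robot, y to its left, z up, the work surface at z = 0. Lengths are in mm, angles in rad, forces in N, time in s.
With the tool pointing down it reaches from about 400 to 925 mm from the base axis. Payload 12.5 kg.
Tool frame: the origin (TCP) lies midway between the tips of the shut fingers; the grasp point (between the pads) lies 19 mm behind it (env.grip_depth is the distance from the TCP to the grasp point, in mm); z points along the fingers, y is the line along which they close (so a half turn about z gives the same grasp; the last joint's range is limited). The gripper opens to 95 mm and grips with 3 to 60 N. Pads are 20 mm wide; open, the fingers measure 119 mm over their backs; the gripper's body (75 mm by 180 mm) begins 59 mm behind the grasp point.
Start: joints at [-1.396, 0.491, 1.559, -0, 1.092, -0.106], TCP at [173.225, -600.533, 214.661] pointing down, gripper open.
Joint ranges: [-3.1, 3.1], [-0.84, 2.19], [0.05, 2.79], [-1.13, 4.28], [0.06, 2.93], [-2.69, 2.69]. Speed limits (rad/s): [2.22, 2.22, 2.79, 3.14, 3.14, 3.14].

INTERFACE

Orientations are given as [roll, pitch, yaw] about the fixed x, y, z axes, in that order (R = Rz(yaw) Ry(pitch) Rx(roll)).
In Python, from cell import monitor, viewer, order, env gives the robot as it stands.
- The arm moves only by the tool move_arm, never from a script. Its argument "moves" is one flat list of numbers, 4 for each row, row after row: the shift along the tool's x, y, z normalised to -1 to 1, where 1 is 0.15 m, then the turn about the tool's z normalised to -1 to 1, where 1 is pi/2 rad. A call has 1 to 10 rows; each row shifts and turns the commanded pose from where the row before left it, along the tool's axes as they then stand; what a row does not reach is not made up. A row lasts 1/8 s, in which the tool goes at most 62.5 mm and 10.7 degrees, less where a joint would pass 70% of its speed; a pose out of reach is approached as far as the arm can. A call with a number of a shift or a turn outside -1 to 1 is refused whole. A call with a gripper value outside its range is refused whole. "claw" is the finger opening in mm, from 0 to 95.1, set as the call begins (left out, the last holds). The fingers move at their own pace and stop on an object; the grip force is fixed at half the most. Time passes only in rows, so rows that do not move let the fingers close. It gives the time, the measured TCP pose, the force, the opening and the grip force at its end, in the units of the state.
- monitor.state(): the state, without advancing time (a new reading comes with each control period).
- viewer.read_camera(name): name is "scene" or "top" or "wrist"; returns the picture (420x560x3 uint8, red, green, blue); there is no depth.
- viewer.camera_info(name): a dict with "K" (3x3 intrinsics, pixels), "camera_from_world" (4x4, takes a point from world to camera coordinates). Camera axes: x right, y down, z forward; pixel columns grow to the right and rows downward; lengths in mm; the calibration is good to about 2 mm. A picture is of the moment at which its call begins: read the wrist's pose just before it. camera_info takes no time and is no camera call; for the wrist camera it gives the pose at the moment of the call.
- order.job_done(): hands the job in; it is judged then, once.
The state is a dict: "t": time; "joints": joint angles; "qvel": joint speeds; "tau": joint torques, N m; "eef_pos": TCP position; "tcp_rot": TCP orientation; "ft_force": force on the tool from outside, world axes, zero at the start; "moment": the same for the moment, N m; "opening": opening from 0.0 (shut) to 1.0 (fully open); "grip_force": force on a finger pad.
Only numpy, scipy, OpenCV 4.12 (cv2) and the standard library are available. Lean on these libraries where they do the work, as an engineer would, in place of code of your own. Each camera call takes 0.05 s, during which the arm holds its last target. There are 200 camera calls.

TASK

Put the plain pony shoe (the one with empty stud holes, no brass studs) flat on the cast-iron top with both heel ends square against the steel stop and centred on it, and press it against the stop so that the yellow pointers stand in the green band, never ramming the stop to the end of its travel. Keep that steady push for a couple of seconds as a third hand for the farrier, pushing only through the shoe, and finish while still holding it there: do not let go. Leave the studded shoe, the hoof pad, the mallet and the creaser where they lie.

Things in the scene. Friction and masses are not known exactly. Their poses are not given: they have to be found in the camera images.
- shoe: Plain steel pony shoe, U-shaped bar 110 long, 100 wide, 10 thick, bar 18 mm wide, black empty stud hole near each heel end; 0.25 kg. Starts flat on the bench (height 0) left or right of the iron top. Origin: centre of its outline, underside. x runs from round toe to open heels: toe bar at x -55 to -37, y 0 (edges square to x for 15 mm); flat heel ends at x +55, y +-41. z up.
- heels (a point): Point on the plain shoe midway between its two heel ends, on its underside (shoe x = +55 mm, y = 0), same axes as the shoe.
- studded_shoe: Bystander: the same sort of shoe, same frame and sizes, but with two brass studs 14 mm across and 12 mm tall standing on its heels. It lies on the other side of the cast-iron top. Leave alone.
- anvil_top: Dark cast-iron top, fixed slab 280 (x) x 200 (y) x 20 mm thick on the bench. Origin: centre of its underside; working surface 20 mm above. Its x points away from the robot (within 0.3 rad): the way the stop is pushed. Gauge strips on its surface at y +-83 mm: white, then green, then red towards +x.
- stop_face (a point): On the steel stop, a bar 120 (y) x 22 (x) x 26 mm tall, riding on the iron top in a slot along x. The point: middle of the flat face the shoe is pressed on, at working-surface height; axes parallel to the iron top's, x pointing into the stop, away from the shoe. At rest 45 mm in +x from the iron top's origin. A thin yellow pointer at each end lies over the gauge strips.
- stop (a joint): How far the stop has been pushed back along its slot (+x), in m: 0 at rest, 0.045 at the solid end. It is sprung: the push needed is about 4 N to start moving it plus 0.25 N per mm. The pointers are in the green band from 0.012 to 0.028 (about 7 to 11 N).
- hoof_pad: Bystander: grey rubber hoof pad, 130 x 120 x 8 mm. Origin: centre of its underside. Leave alone.
- mallet: Bystander: stubby mallet, copper head 70 mm wide and 40 mm across, wooden handle, 170 mm long overall along x. Origin: underside, about the middle. Leave alone.
- creaser: Bystander: red-handled steel creaser, 237 mm long along its x, 24 mm wide, 22 mm tall, lying beyond the cast-iron top. Origin: underside, about the middle. Leave alone.
Things that resemble listed ones, but are neither listed nor needed, are in the scene too. Leave any brown or orange look-alike of the shoe alone.

How it is judged:
By the outcome, as a careful person would: the job done as asked, in the order asked, and still so for the second after the job is handed in, while the arm keeps its last pose, push and grip.
It also fails if it takes over 48 s, if anything falls off the work surface, if the arm or the gripper's body presses on something with over 40 N, if the wrist force passes 120 N, or if a joint passes its speed limit or range.

## Working session

There is one attempt and no reset: what is moved stays moved. The work goes in short steps, Python scripts to look and compute and a tool call to move; the robot and the scene stay as the last step left them, time stands still between calls to the robot, and variables do not carry over. Pictures are saved under pics/ and viewed, at most 13 in all, crops included, and the job is handed in when it is done.

Besides the shell and the picture viewer there is one more tool, called as name(argument=value, ...) on one line, values as JSON. move_arm: Moves the arm, as the interface text tells. Scaled input: -1 to 1 covers 0.15 m each way for a shift and pi/2 rad each way for a turn. Its arguments: {"type":"object","properties":{"moves":{"type":"array"},"claw":{"type":"number"}},"required":["moves"]}

```bash
ls; mkdir -p pics; cat > h.py <<'E'
import numpy as np, cv2
from cell import monitor, viewer, order, env
def snap(cam,fn):
    i=viewer.camera_info(cam); im=viewer.read_camera(cam)
    cv2.imwrite('pics/'+fn,im[:,:,::-1]); np.savez('pics/'+fn+'.npz',K=i['K'],T=i['camera_from_world']); return im
def ray(fn,uv,z):
    d=np.load('pics/'+fn+'.npz'); K,T=d['K'],d['T']
    uv=np.atleast_2d(np.array(uv,float)); R,t=T[:3,:3],T[:3,3]; c=-R.T@t
    D=(R.T@np.linalg.inv(K)@np.c_[uv,np.ones(len(uv))].T).T
    return c+D*((z-c[2])/D[:,2])[:,None]
E
python3 - <<'E'
from h import *
snap('top','top1.png');snap('scene','scene1.png')
s=monitor.state();print(s)
E
```

```text
pics
{'t': 0.1, 'joints': array([-1.39559654e+00,  4.91493286e-01,  1.55937812e+00, -8.47818530e-06,
        1.09169980e+00, -1.05608993e-01]), 'qvel': array([-3.47534605e-04,  1.79742965e-05, -1.86339495e-03,  5.45572353e-04,
        1.49987079e-04, -1.30477160e-03]), 'tau': array([ 3.94628034e-03, -6.13620400e+01, -2.58606327e+01,  6.93935738e-02,
        4.70166549e-02, -4.85295482e-05]), 'eef_pos': array([ 173.18569049, -600.30775048,  214.12748407]), 'tcp_rot': array([-3.14061876e+00, -9.56744182e-05,  2.80812644e-01]), 'ft_force': array([-0.34346574, -0.13292161, -0.03079682]), 'moment': array([ 0.00232654, -0.03787175,  0.00441166]), 'grip_force': 0.0, 'opening': 0.9989195071481286}
```

View pics/top1.png

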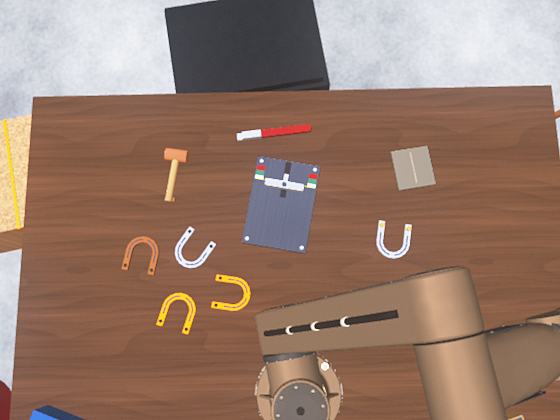

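View pics/scene1.png

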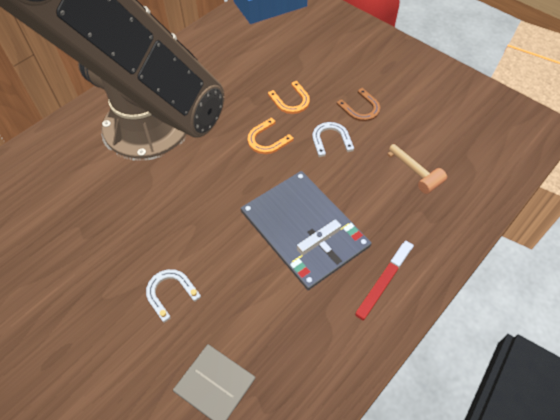

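Candidates in the top view are:
- plain silver shoe at (194,248), with dark heel holes
- studded silver shoe at (394,240), with brass heels
- brown look-alike at (141,255)
- orange look-alikes at (231,293) and (177,313)

By the description I choose (194,248). I'll check it in a crop and measure.

```bash
python3 - <<'E'
from h import *
a=cv2.imread('pics/top1.png')
c=cv2.resize(a[140:280,150:350],None,fx=4,fy=4,interpolation=cv2.INTER_CUBIC); cv2.imwrite('pics/crop1.png',c)
print(ray('top1.png',[[194,248],[394,240],[141,255],[231,293],[175,180],[274,132],[283,205]],10).round())
hsv=cv2.cvtColor(a,cv2.COLOR_BGR2HSV)
m=((hsv[...,1]<70)&(hsv[...,2]>120)).astype(np.uint8); 
n,l,st,ce=cv2.connectedComponentsWithStats(m)
for k in range(1,n):
    if 30<st[k,4]<3000: print(st[k],ce[k])
E
```

```text
[[ 436.  312.   10.]
 [ 448. -304.   10.]
 [ 418.  475.   10.]
 [ 297.  198.   10.]
 [ 653.  375.   10.]
 [ 804.   60.   10.]
 [ 565.   36.   10.]]
[555 117   5  41 111] [557.81081081 131.66666667]
[236 129  26  12 231] [248.64069264 134.64502165]
[ 391  145   45   46 1535] [412.71270358 167.56547231]
[376 220  36  39 575] [392.36347826 241.97565217]
[174 226  42  43 590] [191.07118644 250.7779661 ]
[   0  249   22  142 2333] [  8.52678954 311.30432919]
[340 316  10  11  60] [343.35       321.56666667]
[310 321  10  10  54] [313.61111111 326.05555556]
[285 326   9   9  43] [288.46511628 330.25581395]
[279 355   8   6  33] [282.03030303 357.15151515]
[321 359   8  12  66] [324.65151515 365.15151515]
[ 274  383   53   37 1417] [298.85532816 403.73253352]
```

View pics/crop1.png

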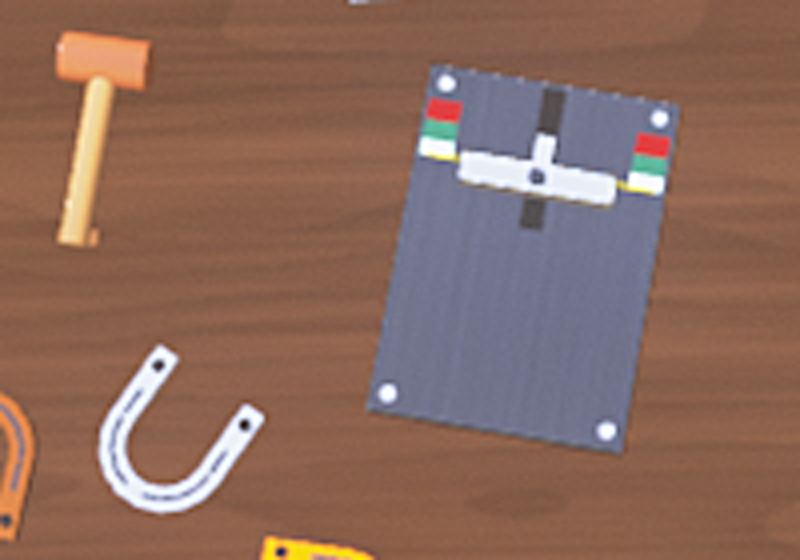

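The crop confirms it. The U at crop (180,440) is silver with black empty holes at (159,366) and (245,425), so it is the plain shoe. The slab's rivets are at crop (446,83), (659,119), (387,393) and (606,431), and the stop's near face is at about y=185-205.

```bash
cat >> h.py <<'E'
def plan(x,y,z,yaw):
    "normalised tool-axis shifts and turn from the measured pose to a target"
    s=monitor.state(); p=s['eef_pos']; w=s['tcp_rot'][2]
    d=np.array([x,y,z])-p; c,sn=np.cos(w),np.sin(w)
    t=np.array([c*d[0]+sn*d[1], sn*d[0]-c*d[1], -d[2]])
    dy=(yaw-w+np.pi)%(2*np.pi)-np.pi
    print('pose',p.round(1),'yaw',round(w,4),'t',round(s['t'],2),'tool mm',t.round(1),'norm',(t/150).round(4),'turn',round(-dy/(np.pi/2),4),'F',s['ft_force'].round(1),'open',round(s['opening']*95.1,1),'grip',s['grip_force'])
E
python3 - <<'E'
from h import *
px=lambda l:np.array(l,float)/4+[150,140]-.375
H=ray('top1.png',px([[159,366],[245,425]]),10)[:,:2]; m=H.mean(0); d=H[1]-H[0]; n=np.array([-d[1],d[0]]); n/=np.linalg.norm(n)
if n@(m-[436,312])<0:n=-n
phi=np.arctan2(n[1],n[0]); print('holes',H.round(),np.linalg.norm(d),'phi',phi,'toe bar',m-n*(46+45))
R=ray('top1.png',px([[446,83],[659,119],[387,393],[606,431]]),20)[:,:2]
u=R[0]+R[1]-R[2]-R[3]; print('slab',R.mean(0),np.arctan2(u[1],u[0]))
t=m-n*91
plan(500,-350,214,1.0)
T=viewer.camera_info('wrist')['camera_from_world'];K=viewer.camera_info('wrist')['K'];print((-T[:3,:3].T@T[:3,3]).round(),T[:3,:3].round(2),K.round())
E
```

```text
holes [[489. 327.]
 [441. 260.]] 81.94038410174122 phi -0.6148735716951316 toe bar [390.62663162 346.06625558]
slab [568.79355129  42.45441354] -0.19219992882295636
pose [ 173.2 -600.3  214.1] yaw 0.2808 t 0.1 tool mm [ 3.834e+02 -1.499e+02  1.000e-01] norm [ 2.5559e+00 -9.9950e-01  8.0000e-04] turn -0.4578 F [-0.3 -0.1 -0. ] open 95.0 grip 0.0
[ 256. -578.  385.] [[ 0.28 -0.96 -0.  ]
 [-0.92 -0.27  0.3 ]
 [-0.28 -0.08 -0.96]] [[320.   0. 278.]
 [  0. 320. 205.]
 [  0.   0.   1.]]
```

move_arm(moves=[0.33, -0.245, 0, 0, 0.33, -0.245, 0, 0, 0.33, -0.245, 0, 0, 0.33, -0.245, 0, 0, 0.33, -0.245, 0, 0, 0.33, -0.245, 0, 0, 0.33, -0.245, 0, 0, 0.33, -0.245, 0, 0, 0.33, -0.245, 0, 0, 0.33, -0.245, 0, 0], claw=60)

```text
t: 1.35
eef_pos: [548.0, -108.4, 214.5]
tcp_rot: [3.142, 0.0, 0.281]
ft_force: [0.0, -0.8, -0.5]
opening: 0.629
grip_force: 0.0
```

```bash
python3 -c "
from h import *
plan(391,346,200,0.956)"
```

```text
pose [ 548.  -108.4  214.5] yaw 0.2809 t 1.35 tool mm [ -24.8 -480.1   14.5] norm [-0.1656 -3.2007  0.0969] turn -0.4298 F [ 0.  -0.8 -0.5] open 59.9 grip 0.0
```

move_arm(moves=[-0.02, -0.4, 0, 0, -0.02, -0.4, 0, 0, -0.02, -0.4, 0, 0, -0.02, -0.4, 0, 0, -0.02, -0.4, 0, 0, -0.02, -0.4, 0, 0, -0.02, -0.4, 0, 0, -0.02, -0.39, 0, 0, 0, 0, 0.05, -0.11, 0, 0, 0.05, -0.11])

```text
t: 2.6
eef_pos: [390.6, 343.6, 199.1]
tcp_rot: [3.142, 0.001, 0.634]
ft_force: [-0.6, 0.6, -0.2]
opening: 0.63
grip_force: 0.0
```

move_arm(moves=[0, 0, 0, -0.11, 0, 0, 0, -0.1, 0, 0, 0, 0])

```text
t: 2.98
eef_pos: [391.2, 342.8, 199.4]
tcp_rot: [-3.142, 0.0, 0.955]
ft_force: [-0.9, -0.3, -0.1]
opening: 0.629
grip_force: 0.0
```

```bash
python3 -c "
from h import *
plan(391,346,120,0.956)
snap('wrist','w1.png')"
```

```text
pose [391.2 342.8 199.4] yaw 0.9552 t 2.98 tool mm [ 2.5 -2.  79.4] norm [ 0.0164 -0.0135  0.5292] turn -0.0005 F [-0.9 -0.3 -0.1] open 59.8 grip 0.0
```

View pics/w1.png

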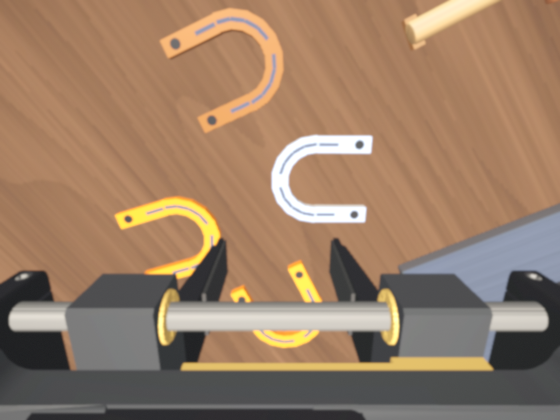

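The wrist view shows the plain shoe at about (322,179), with its toe at left (272,180) and heels at right (370,145) and (365,213). It is aligned with the finger line. I'll measure it on the plane.

```bash
cat >> h.py <<'E'
def shoe(fn,z,box):
    "pose of the silver U from its mask: rays to its top plane, oriented box of 110 x 100"
    a=cv2.imread('pics/'+fn); hsv=cv2.cvtColor(a,cv2.COLOR_BGR2HSV); x0,y0,x1,y1=box
    m=np.zeros(a.shape[:2],np.uint8); m[y0:y1,x0:x1]=((hsv[...,1]<60)&(hsv[...,2]>150))[y0:y1,x0:x1]*255
    m=cv2.morphologyEx(m,cv2.MORPH_CLOSE,np.ones((3,3)))
    c=max(cv2.findContours(m,0,1)[0],key=cv2.contourArea)[:,0].astype(float)
    P=ray(fn,c,z)[:,:2]; r=cv2.minAreaRect(P.astype(np.float32)); print('box',r,'area',cv2.contourArea(c.astype(np.float32)))
    return P
E
python3 - <<'E'
from h import *
P=shoe('w1.png',10,(260,125,390,235))
H=ray('w1.png',[[360,145],[354.5,214]],10)[:,:2];d=H[0]-H[1];n=np.array([d[1],-d[0]])/np.linalg.norm(d);print(H,np.arctan2(n[1],n[0]))
for a in np.arange(-.67,-.55,.01):
    u=np.array([np.cos(a),np.sin(a)]);v=np.array([-u[1],u[0]]);A=P@u;B=P@v
    print(round(a,2),np.ptp(A),np.ptp(B), u*(A.min()+9)+v*(B.max()+B.min())/2)
E
```

```text
box ((433.74322509765625, 315.2242736816406), (104.46595764160156, 112.95055389404297), 54.723262786865234) area 4017.0
[[491.97004748 323.36354265]
 [444.87122838 257.35239534]] -0.6197276721303437
-0.67 115.71959197906524 106.6840014072356 [396.63225521 345.52945908]
-0.66 115.20951597631677 106.10649676280002 [396.2652605  344.92104074]
-0.65 114.68791911797827 105.51838155710988 [395.91122321 344.30486001]
-0.64 114.15485356330093 104.91971460119578 [395.5703014  343.68118476]
-0.63 113.61037261839599 104.51902478910415 [395.30405688 343.1345104 ]
-0.62 113.09214523625454 104.48418329113122 [395.12823901 342.75708453]
-0.61 113.22448185758296 104.74936124465614 [394.72609133 342.38453909]
-0.6 113.69656012984102 105.28781766227615 [394.26735975 341.90871558]
-0.59 114.15726884083293 105.8157453858696 [393.81898359 341.42331249]
-0.58 114.60656192007147 106.333091623104 [393.38115733 340.92854634]
-0.57 115.04439443862319 106.83980463978656 [392.95407099 340.42463753]
-0.56 115.47072261360097 107.33583376503805 [392.5379101  339.91181028]
```

move_arm(moves=[0.014, 0.03, 0.3, 0, 0, 0, 0.3, 0, 0, 0, 0.3, 0, 0, 0, 0.2, 0, 0, 0, 0.1, 0, 0, 0, 0.06, 0, 0, 0, 0.02, 0, 0, 0, 0, 0])

```text
t: 4.03
eef_pos: [396.5, 342.2, 8.2]
tcp_rot: [3.141, -0.001, 0.956]
ft_force: [-0.7, -0.6, 0.4]
opening: 0.633
grip_force: 0.0
```

```bash
python3 -c "
from h import *
plan(396.2,341.9,3,0.953)
snap('wrist','w2.png')"
```

```text
pose [396.5 342.2   8.2] yaw 0.9559 t 4.03 tool mm [-0.4 -0.1  5.2] norm [-0.0026 -0.0006  0.0346] turn 0.0018 F [-0.7 -0.6  0.4] open 60.2 grip 0.0
```

View pics/w2.png

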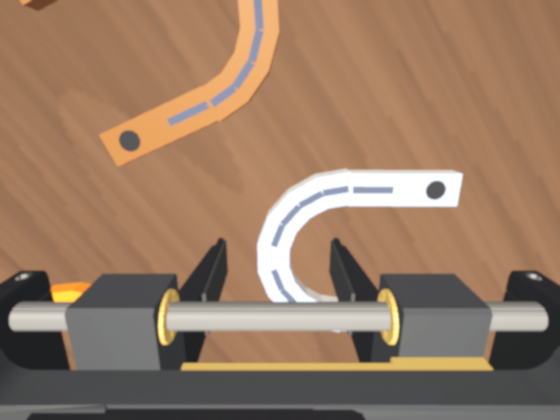

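The fingers at (222,250) and (335,250) straddle the toe bar at (273,255), roughly centred. I'll go down and close.

move_arm(moves=[0, 0, 0.02, 0, 0, 0, 0.015, 0, 0, 0, 0, 0])

```text
t: 4.45
eef_pos: [396.2, 341.9, 2.2]
tcp_rot: [3.142, 0.0, 0.956]
ft_force: [-0.2, 0.3, -0.1]
opening: 0.631
grip_force: 0.0
```

move_arm(moves=[0, 0, 0, 0, 0, 0, 0, 0, 0, 0, 0, 0, 0, 0, 0, 0, 0, 0, 0, 0, 0, 0, 0, 0], claw=0)

```text
t: 5.2
eef_pos: [396.1, 342.0, 2.3]
tcp_rot: [-3.142, 0.0, 0.956]
ft_force: [-0.7, 1.2, 1.7]
opening: 0.198
grip_force: 28.2
```

```bash
python3 -c "
from h import *
plan(396.2,341.9,120,0.953)"
```

```text
pose [396.1 342.    2.3] yaw 0.9563 t 5.2 tool mm [   0.     0.2 -117.7] norm [ 1.000e-04  1.100e-03 -7.844e-01] turn 0.0021 F [-0.7  1.2  1.7] open 18.8 grip 28.160665839677677
```

move_arm(moves=[0, 0, -0.1, 0, 0, 0, -0.25, 0, 0, 0, -0.25, 0, -0.2, 0.267, 0, 0, -0.2, 0.267, 0, 0, -0.2, 0.267, 0, 0, -0.2, 0.267, 0, 0, -0.2, 0.267, 0, 0, -0.2, 0.267, 0, 0, 0, 0, 0, -0.07])

```text
t: 6.45
eef_pos: [489.8, 53.5, 93.2]
tcp_rot: [3.14, -0.0, 1.064]
ft_force: [-0.7, 0.4, -2.6]
opening: 0.192
grip_force: 30.2
```

move_arm(moves=[0, 0, 0, -0.07, 0, 0, 0, -0.07, 0, 0, 0, -0.06, 0, 0, 0, 0, 0, 0, 0, 0])

```text
t: 7.08
eef_pos: [488.7, 56.3, 92.7]
tcp_rot: [3.141, 0.0, 1.378]
ft_force: [-0.8, 0.2, -2.1]
opening: 0.195
grip_force: 30.2
```

```bash
python3 -c "
from h import *
plan(489.3,58,50,1.379)
snap('wrist','w3.png');snap('scene','s3.png');snap('top','t3.png')
a=cv2.imread('pics/s3.png')[150:300,180:400];b=cv2.imread('pics/t3.png')[140:290,220:350];w=cv2.imread('pics/w3.png')
f=lambda q,s:cv2.resize(q,s,interpolation=cv2.INTER_CUBIC)
cv2.imwrite('pics/m3.png',np.vstack([np.hstack([f(a,(440,300)),f(b,(260,300))]),f(w[:240],(700,300))]))
"
```

```text
pose [488.7  56.3  92.7] yaw 1.3783 t 7.08 tool mm [ 1.7  0.2 42.7] norm [0.0117 0.0015 0.285 ] turn -0.0005 F [-0.8  0.2 -2.1] open 18.5 grip 30.244345716764656
```

View pics/m3.png

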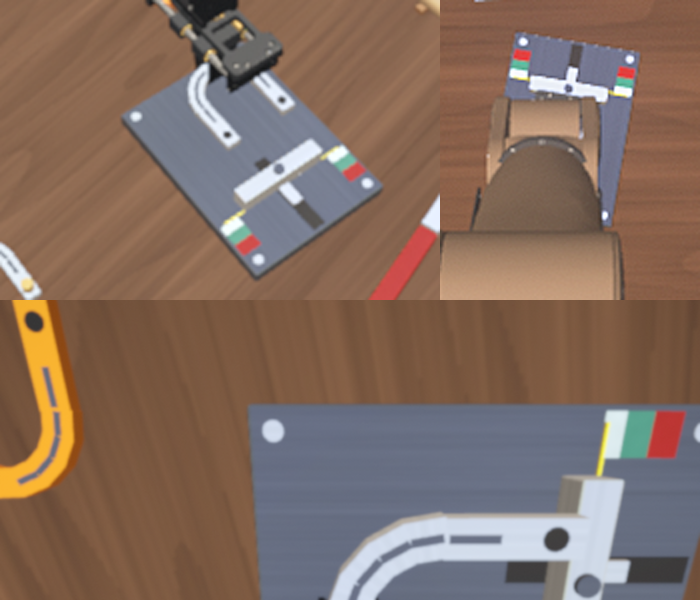

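The scene view shows both heel holes near full-image (294,218) and (322,202), with the whole stop ahead of them. The wrist view shows the stop face and the upper heel clear. I'll lower further, then measure shoe against slab in the same camera.

move_arm(moves=[0.01, 0, 0.15, 0, 0, 0, 0.15, 0, 0, 0, 0.1, 0, 0, 0, 0, 0, 0, 0, 0, 0])

```text
t: 7.85
eef_pos: [489.3, 57.8, 32.8]
tcp_rot: [3.141, -0.0, 1.38]
ft_force: [-0.3, -0.7, -1.9]
opening: 0.198
grip_force: 30.2
```

```bash
python3 - <<'E'
from h import *
plan(489.3,58,22.3,1.379)
snap('scene','s4.png');snap('wrist','w4.png')
a=cv2.imread('pics/s4.png')[170:295,230:380];w=cv2.imread('pics/w4.png')[60:270,180:560]
cv2.imwrite('pics/m4.png',np.hstack([cv2.resize(a,(720,600),interpolation=cv2.INTER_CUBIC)]))
# rivets in scene1/top1
for fn,pts in (('scene1.png',[(300,177),(248,210),(308,282),(366,242)]),('top1.png',[(261,160),(314,169),(246,238),(301,247)])):
    g=cv2.cvtColor(cv2.imread('pics/'+fn),cv2.COLOR_BGR2GRAY).astype(float); C=[]
    for x,y in pts:
        q=g[y-5:y+6,x-5:x+6]; wt=np.clip(q-170,0,None); yy,xx=np.mgrid[y-5:y+6,x-5:x+6]; C.append(((wt*xx).sum()/wt.sum(),(wt*yy).sum()/wt.sum()))
    R=ray(fn,C,20)[:,:2]; r=cv2.minAreaRect(R.astype(np.float32)); print(fn,np.round(C,1).tolist(),R.round(1).tolist(),r)
E
```

```text
pose [489.3  57.8  32.8] yaw 1.3802 t 7.85 tool mm [ 0.2 -0.1 10.5] norm [ 0.0012 -0.0006  0.0701] turn 0.0008 F [-0.3 -0.7 -1.9] open 18.9 grip 30.243639536456612
scene1.png [[300.1, 175.6], [247.6, 207.7], [308.8, 279.2], [363.1, 241.1]] [[461.4, 145.6], [428.9, -20.8], [674.1, -68.8], [706.4, 97.5]] ((567.7323608398438, 38.37847137451172), (169.55429077148438, 249.9170379638672), 78.92515563964844)
top1.png [[261.2, 160.4], [314.5, 169.2], [246.5, 237.8], [301.3, 247.3]] [[707.8, 101.7], [675.5, -65.3], [462.7, 149.4], [430.1, -17.8]] ((569.0512084960938, 41.89476013183594), (170.3914794921875, 249.92294311523438), 78.97285461425781)
```

View pics/m4.png

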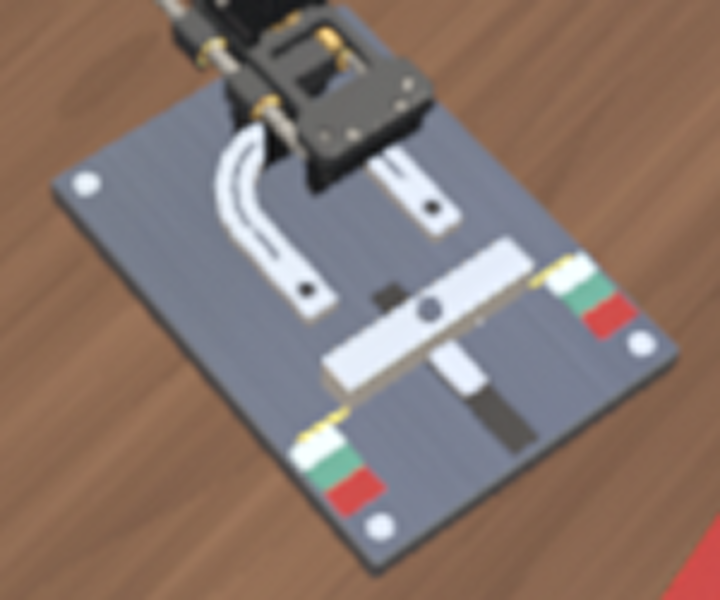

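The scene crop shows the shoe level above the iron, with its heel holes at crop (306,289) and (432,206), just short of the stop. The pointers are at the white edge. Now its offset in the slab frame.

```bash
python3 - <<'E'
from h import *
fn='s4.png'
g=cv2.cvtColor(cv2.imread('pics/'+fn),cv2.COLOR_BGR2GRAY).astype(float)
def cen(cx,cy,z):
    x,y=round(230+cx/4.8),round(170+cy/4.8); q=g[y-3:y+4,x-3:x+4]; w=np.clip(170-q,0,None)
    yy,xx=np.mgrid[y-3:y+4,x-3:x+4]; w[(xx-x)**2+(yy-y)**2>8]=0
    c=((w*xx).sum()/w.sum(),(w*yy).sum()/w.sum()); return c, ray(fn,[c],z)[0,:2]
th=-0.1925; u=np.array([np.cos(th),np.sin(th)]); v=np.array([-u[1],u[0]]); O=np.array([567.73,38.38])
h=[]
for c in [(306,289),(432,206)]:
    p,X=cen(*c,40.5); h.append(X); print('hole',p,(X-O)@u,(X-O)@v)
d=h[1]-h[0]; print('sep',np.linalg.norm(d),'shoe yaw-slab',np.arctan2(*(d[::-1]))-np.pi/2-th)
p,X=cen(430,309,46); print('pin',p,(X-O)@u,(X-O)@v)
print('tcp in slab(top)',(np.array([489.3,57.8])-[569.05,41.89])@u,(np.array([489.3,57.8])-[569.05,41.89])@v,'(scene)',(np.array([489.3,57.8])-O)@u,(np.array([489.3,57.8])-O)@v)
# wrist: near long edge of slab + pointer/gauge
fw='w4.png'; cv2.imwrite('pics/w4c.png',cv2.resize(cv2.imread('pics/w4.png')[20:270,230:560],(792,600),interpolation=cv2.INTER_CUBIC))
E
```

```text
hole (np.float64(293.38283062645013), np.float64(229.8584686774942)) 6.66547426503713 -39.47242854005164
hole (np.float64(319.5959595959596), np.float64(212.73232323232324)) 6.614772762510372 42.624587048693634
sep 82.09703124486929 shoe yaw-slab 0.0006175802581521728
pin (np.float64(319.2310126582278), np.float64(234.08069620253164)) 55.9096753827264 0.7658343815130919
tcp in slab(top) -81.32073412091638 0.35889000434092305 (scene) -80.69662554304084 4.056590436098746
```

View pics/w4c.png

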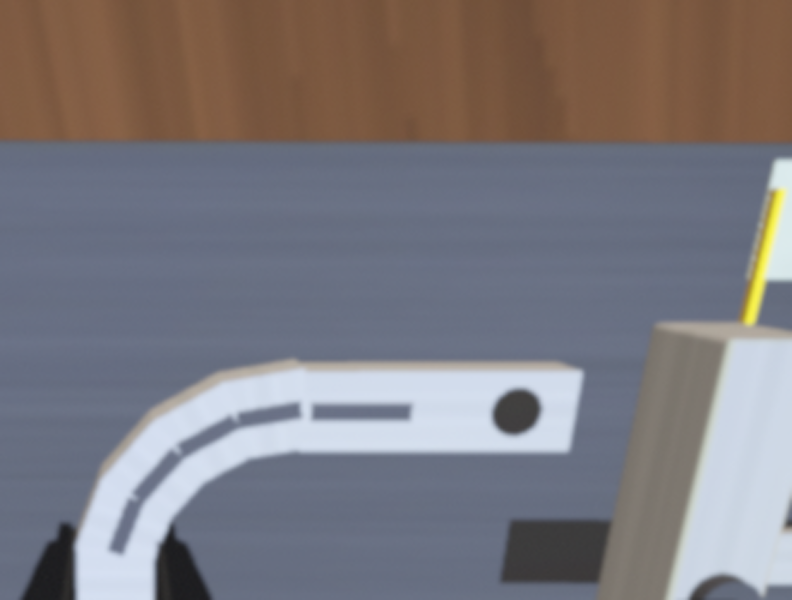

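The wrist crop shows the heel end square to the stop face and about 20 mm short of it. Next, a third check of the centring from this view.

```bash
python3 - <<'E'
from h import *
th=-0.1925; u=np.array([np.cos(th),np.sin(th)]); v=np.array([-u[1],u[0]]); T=np.array([489.3,57.8])
for n,p,z in [('slab edge(100)',(300,141),20),('slab edge',(600,141),20),('stop end top(60)',(728,340),46),('stop end bottom face corner',(655,325),20),('shoe outer top',(450,371),40.5),('hole',(517,411),40.5),('heel corner',(582,371),40.5),('heel corner in',(570,452),40.5),('slot edge?',(560,520),20),('slot',(560,582),20)]:
    X=ray('w4.png',[(230+p[0]/2.4-.3,20+p[1]/2.4-.3)],z)[0,:2]-T; print(n,(X@u).round(1),(X@v).round(1))
E
```

```text
slab edge(100) 43.0 97.3
slab edge 109.9 97.4
stop end top(60) 128.2 57.3
stop end bottom face corner 130.8 56.5
shoe outer top 74.2 49.5
hole 90.0 40.6
heel corner 102.7 49.6
heel corner in 103.3 31.2
slot edge? 116.8 6.2
slot 119.9 -11.5
```

Wrist, scene and top give the shoe 2.2, 1.2 and 0.4 mm too far in +y, so I'll correct by about 1.5 mm while lowering.

move_arm(moves=[-0.01, 0, 0.04, 0, 0, 0, 0.02, 0, 0, 0, 0.005, 0, 0, 0, 0.005, 0, 0, 0, 0, 0, 0, 0, 0, 0])

```text
t: 8.7
eef_pos: [488.7, 56.3, 22.3]
tcp_rot: [3.141, 0.0, 1.38]
ft_force: [-2.3, -2.1, 5.7]
opening: 0.196
grip_force: 30.3
```

```bash
python3 - <<'E'
from h import *
plan(489.3,57.8,22.3,1.379)
E
```

```text
pose [488.7  56.3  22.3] yaw 1.3804 t 8.7 tool mm [ 1.6  0.3 -0. ] norm [ 0.0105  0.002  -0.0001] turn 0.0009 F [-2.3 -2.1  5.7] open 18.6 grip 30.284208905896577
```

move_arm(moves=[0, 0, -0.002, 0, 0, 0.03, 0, 0, 0, 0.04, 0, 0, 0, 0.04, 0, 0, 0, 0.02, 0, 0, 0, 0.01, 0, 0, 0, 0, 0, 0, 0, 0, 0, 0])

```text
t: 9.7
eef_pos: [509.4, 52.3, 22.3]
tcp_rot: [-3.141, 0.0, 1.38]
ft_force: [-3.8, 0.9, 5.4]
opening: 0.197
grip_force: 30.3
```

```bash
python3 - <<'E'
from h import *
plan(489.3,57.8,22.3,1.379)
E
```

```text
pose [509.4  52.3  22.3] yaw 1.3803 t 9.7 tool mm [  1.5 -20.8   0. ] norm [ 0.0103 -0.1387  0.    ] turn 0.0009 F [-3.8  0.9  5.4] open 18.8 grip 30.308697461150587
```

move_arm(moves=[0, 0.01, 0, 0, 0, 0.01, 0, 0, 0, 0.01, 0, 0, 0, 0.01, 0, 0, 0, 0.01, 0, 0, 0, 0.01, 0, 0, 0, 0.01, 0, 0, 0, 0.01, 0, 0, 0, 0, 0, 0])

```text
t: 10.82
eef_pos: [518.9, 50.6, 22.2]
tcp_rot: [-3.136, 0.001, 1.38]
ft_force: [-13.2, 4.7, 13.5]
opening: 0.196
grip_force: 30.5
```

```bash
python3 - <<'E'
from h import *
plan(489.3,57.8,22.3,1.379)
snap('scene','s5.png')
a=cv2.imread('pics/s5.png')[170:295,230:380]
cv2.imwrite('pics/m5.png',cv2.resize(a,(720,600),interpolation=cv2.INTER_CUBIC))
E
```

```text
pose [518.9  50.6  22.2] yaw 1.3803 t 10.82 tool mm [  1.5 -30.4  -0.1] norm [ 0.0099 -0.2028 -0.0004] turn 0.0009 F [-13.2   4.7  13.5] open 18.7 grip 30.473577110096812
```

View pics/m5.png

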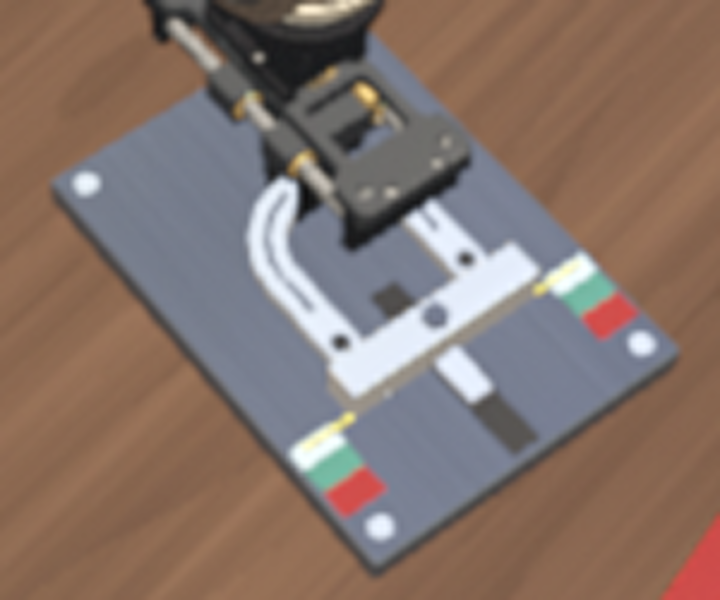

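The heels are on the stop and both pointers have moved slightly, at crop (325,428) and (555,277), still in white. The stop is in by about 4-5 mm. I'll ease the down-press slightly and push on slowly by 15 mm.

move_arm(moves=[0, 0.008, -0.002, 0, 0, 0.01, 0, 0, 0, 0.01, 0, 0, 0, 0.01, 0, 0, 0, 0.01, 0, 0, 0, 0.01, 0, 0, 0, 0.01, 0, 0, 0, 0.01, 0, 0, 0, 0.01, 0, 0, 0, 0, 0, 0])

```text
t: 12.12
eef_pos: [531.2, 48.3, 22.2]
tcp_rot: [-3.135, 0.001, 1.38]
ft_force: [-14.8, 5.9, 11.3]
opening: 0.199
grip_force: 30.5
```

```bash
python3 - <<'E'
from h import *
plan(489.3,57.8,22.3,1.379)
snap('scene','s6.png')
a=cv2.imread('pics/s6.png')[170:295,230:380]
cv2.imwrite('pics/m6.png',cv2.resize(a,(720,600),interpolation=cv2.INTER_CUBIC))
th=-0.1925; u=np.array([np.cos(th),np.sin(th)]); v=np.array([-u[1],u[0]]); O=np.array([567.73,38.38])
def white(fn):  # stop's white top, matched by template of the pin neighbourhood
    return cv2.cvtColor(cv2.imread('pics/'+fn),cv2.COLOR_BGR2GRAY)
t=cv2.resize(white('s4.png')[226:243,311:328],None,fx=8,fy=8,interpolation=3)
for fn in ('s4.png','s5.png','s6.png'):
    r=cv2.matchTemplate(cv2.resize(white(fn)[215:265,300:350],None,fx=8,fy=8,interpolation=3),t,cv2.TM_CCOEFF_NORMED)
    _,s,_,l=cv2.minMaxLoc(r); c=(300+l[0]/8+8.2,215+l[1]/8+8.1); X=ray(fn,[c],46)[0,:2]-O; print(fn,s,X@u,X@v)
E
```

```text
pose [531.2  48.3  22.2] yaw 1.3803 t 12.12 tool mm [  1.4 -42.9  -0.1] norm [ 0.0096 -0.2861 -0.0005] turn 0.0008 F [-14.8   5.9  11.3] open 18.9 grip 30.504017735947855
s4.png 1.0 55.90650638734793 0.6724004092629893
s5.png 0.9761098027229309 59.502707011829486 0.8273898783814827
s6.png 0.9780965447425842 72.36319492136764 -0.4610576435036702
```

View pics/m6.png

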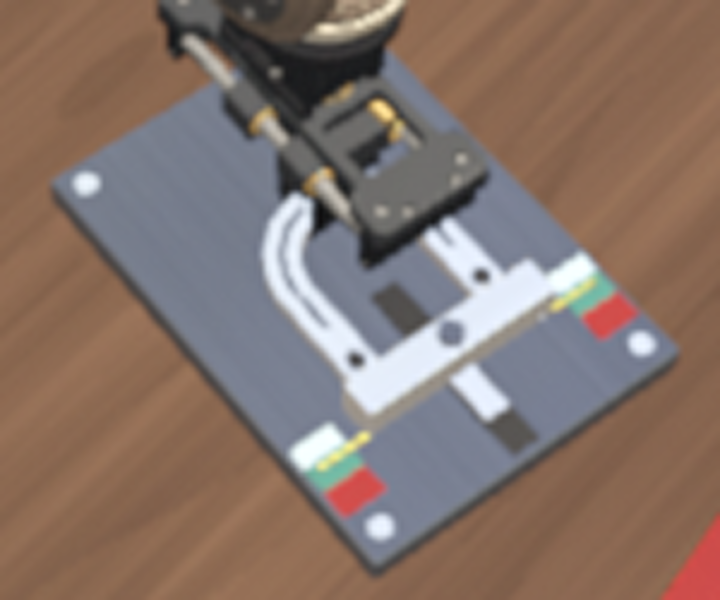

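Both pointers are in the green near its white side, at crop (345,450) and (573,296), and the stop is in by about 16 mm. I'll add 3 mm to sit mid-band and hold.

move_arm(moves=[0, 0.007, 0, 0, 0, 0.007, 0, 0, 0, 0.006, 0, 0, 0, 0, 0, 0, 0, 0, 0, 0, 0, 0, 0, 0, 0, 0, 0, 0, 0, 0, 0, 0, 0, 0, 0, 0, 0, 0, 0, 0])

```text
t: 13.42
eef_pos: [533.7, 47.8, 22.2]
tcp_rot: [-3.134, 0.001, 1.38]
ft_force: [-15.8, 5.8, 12.7]
opening: 0.193
grip_force: 30.5
```

move_arm(moves=[0, 0, 0, 0, 0, 0, 0, 0, 0, 0, 0, 0, 0, 0, 0, 0, 0, 0, 0, 0, 0, 0, 0, 0, 0, 0, 0, 0, 0, 0, 0, 0, 0, 0, 0, 0, 0, 0, 0, 0])

```text
t: 14.68
eef_pos: [533.7, 47.8, 22.2]
tcp_rot: [-3.134, 0.001, 1.38]
ft_force: [-16.6, 5.9, 13.2]
opening: 0.195
grip_force: 30.5
```

```bash
python3 - <<'E'
from h import *
plan(489.3,57.8,22.3,1.379)
fn='s7.png'; snap('scene',fn); snap('wrist','w7.png')
A=cv2.imread('pics/'+fn)
w=cv2.imread('pics/w7.png')[20:270,230:560]
cv2.imwrite('pics/m7.png',np.hstack([cv2.resize(A[195:285,280:380],(400,360),interpolation=3),cv2.resize(w,(400,360),interpolation=3)]))
g=cv2.cvtColor(A,cv2.COLOR_BGR2GRAY).astype(float)
th=-0.1925; u=np.array([np.cos(th),np.sin(th)]); v=np.array([-u[1],u[0]]); O=np.array([567.73,38.38])
def cen(x0,y0,z):
    x,y=round(x0),round(y0); q=g[y-3:y+4,x-3:x+4]; w=np.clip(170-q,0,None)
    yy,xx=np.mgrid[y-3:y+4,x-3:x+4]; w[(xx-x)**2+(yy-y)**2>8]=0
    c=((w*xx).sum()/w.sum(),(w*yy).sum()/w.sum()); X=ray(fn,[c],z)[0,:2]-O; return np.round(c,1),X@u,X@v
for n,p,z in [('h',(304.7,246),30),('h',(331,228.3),30),('pin',(325,240.5),46)]: print(n,cen(*p,z))
E
```

```text
pose [533.7  47.8  22.2] yaw 1.3803 t 14.68 tool mm [  1.4 -45.5  -0.1] norm [ 0.0093 -0.3034 -0.0005] turn 0.0008 F [-16.6   5.9  13.2] open 18.5 grip 30.53043990279548
h (array([304.3, 245.3]), np.float64(51.7958119675892), np.float64(-40.82087092818012))
h (array([330.6, 227.6]), np.float64(51.725851589552825), np.float64(41.39178238954812))
pin (array([324.4, 239.8]), np.float64(75.54077729773984), np.float64(0.6317594516159487))
```

View pics/m7.png

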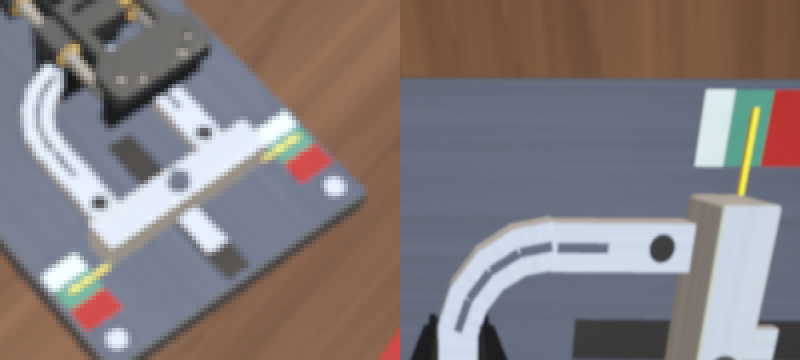

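Both pointers are mid-green and the stop is in by 19.6 mm. The shoe is centred to about 0.3 mm and square to 0.001 rad, flat with both heels on the face. I'll hold a little longer, then hand in.

move_arm(moves=[0, 0, 0, 0, 0, 0, 0, 0, 0, 0, 0, 0, 0, 0, 0, 0, 0, 0, 0, 0, 0, 0, 0, 0, 0, 0, 0, 0, 0, 0, 0, 0, 0, 0, 0, 0, 0, 0, 0, 0])

```text
t: 16.02
eef_pos: [533.7, 47.8, 22.2]
tcp_rot: [-3.134, 0.001, 1.38]
ft_force: [-15.5, 5.3, 13.7]
opening: 0.196
grip_force: 30.5
```

```bash
python3 -c "
from h import *
plan(533.7,47.8,22.2,1.38); print(order.job_done())"
```

```text
pose [533.7  47.8  22.2] yaw 1.3804 t 16.02 tool mm [-0. -0.  0.] norm [-0.     -0.0002  0.0002] turn 0.0002 F [-15.5   5.3  13.7] open 18.7 grip 30.53059224737808
the job is handed in; nothing more can be done
None
```

I handed the job in at 16.0 s, with the arm still gripping the plain shoe and pushing it flat, square and centred (about 0.3 mm) against the stop; the stop is in about 19.6 mm, both pointers are mid-green, and the push was steady for over 2 s.

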